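Clamp a freshly glued rail in the bench press

ROBOT

A 7-joint arm with a two-finger parallel gripper is mounted at the origin on the work surface. World frame = base frame: x ahead of the robot, y to its left, z up, the work surface at z = 0. Lengths are in m, angles in rad, forces in N, time in s.
With the tool pointing down it reaches from about 0.4 to 0.9 m from the base axis. Payload 5.6 kg.
Tool frame: the origin (TCP) lies midway between the tips of the shut fingers; the grasp point (between the pads) lies 19 mm behind it; y points along the fingers, z is the direction in which the jaws open and shut, and the axes are right-handed (so a half turn about y gives the same grasp; the last joint's range is limited). The gripper opens to 92 mm and grips with 3 to 60 N. Pads are 20 mm wide; open, the fingers measure 128 mm over their backs; the gripper's body (75 mm by 189 mm) begins 69 mm behind the grasp point.
Start: joints at [1.098, 0.468, -0.012, 1.603, 0.006, 1.071, -0.056], TCP at [0.271, -0.591, 0.215] pointing down, gripper open.
Joint ranges: [-2.53, 2.53], [-0.31, 2.02], [-1.57, 1.55], [0.28, 2.44], [-1.29, 4.43], [0.15, 1.84], [-2.92, 2.92]. Speed limits (rad/s): [2.57, 2.57, 3.14, 3.14, 3.14, 3.14, 3.14].

INTERFACE

Orientations are given as a 3x3 rotation matrix whose columns are the frame's x, y, z axes.
In Python, from station import env, effector, solver, viewer, workorder, search_frame, tip_of gives the robot as it stands. Calls block until the motion is done:
- env.reach(position, orientation): joint-space move of the TCP to a pose.
- env.movel(position, frame=None, rate=0.15): straight line of the TCP; frame=None keeps the orientation; rate is the mean speed in m/s.
- env.goto_joints(angles): joint-space move.
- effector.release() and effector.grasp(squeeze=None): open the fingers fully, or close them until they stop; squeeze is the grip in N (None keeps the last).
- env.pause(seconds).
- solver.inverse_kinematics(position, orientation): joint angles nearest the present ones, or None.
- env.sense(): the state.
- viewer.read_camera(name): name is "scene" or "side" or "wrist"; returns (picture, depth): 420x560x3 uint8, red, green, blue; 420x560 float32, m along the optical axis (not along the pixel's ray), 0 where there is no reading.
- viewer.camera_info(name): a dict with "intrinsics" (3x3 intrinsics, pixels), "eye" and "rotation" of the camera in the world; the wrist camera has in their place "T_tool_cam" (4x4, takes a point from camera to tool coordinates, whose origin is the TCP and whose axes are the tool frame's). Camera axes: x right, y up, looking along -z (the intrinsics and any distortion apply to the point x, -y, -z); pixel columns grow to the right and rows downward; lengths in m; the calibration is good to about 2 mm. A picture is of the moment at which its call begins: read the wrist's pose just before it. camera_info takes no time and is no camera call.
A pose or a line that the arm cannot do raises env.PlanningError and nothing moves.
- workorder.finish_job(): hands the job in, once; it reports no verdict.
Trained networks look in the newest picture that a camera, given by its name, has taken for a name from the list of things; names that differ only in an ending like _2 or _b are one class to them, and where a whole thing is asked for, a point or a joint stands for the part that bears it (a point fixed in the world has none). Each returns a list of dicts, best first, with "score" (0 to 1); they miss things now and then, are a little off and sometimes report something else, mostly with a low value. They report only what shows in the picture. A call takes as long as a camera call. They do not tell look-alikes from the thing itself.
- search_frame(camera, name): "at" ([x, y, z] in m, in world coordinates, good to about 4 mm: the middle of the surface that is visible of it).
- tip_of(camera, name): "at" ([x, y, z] in m, in world coordinates, good to about 4 mm: a listed point, or the origin of a listed thing).
The state is a dict: "t": time; "joint_positions": joint angles; "joint_velocities": joint speeds; "tau": joint torques, N m; "ee_pos": TCP position; "tcp_rot": TCP orientation; "wrist_force": force on the tool from outside, world axes, zero at the start; "moment": the same for the moment, N m; "gripper_width": finger opening in m.
Only numpy, scipy, OpenCV 4.12 (cv2) and the standard library are available. Lean on these libraries where they do the work, as an engineer would, in place of code of your own. Each camera call takes 0.05 s, during which the arm holds its last target.

TASK

The wooden rail lying in the bench press has just had its end block glued on. Push it gently along the bed until it is fully home against the end stop, so that the block sits under the foot, then wind the handwheel down (clockwise from above) until you feel the sprung foot take hold of the block, and from there give it a further quarter turn, counted on the graduated rim at the pointer on the far side of the wheel. Let go of the wheel and leave the other things on the bench alone.

Things in the scene. Friction and masses are not known exactly. Their poses are not given: they have to be found in the camera images.
- press: Blue cast-iron bench press, bolted down. Origin on the bench under the spindle axis; x points from its open front to the end stop, y left, z up. Base 200 mm wide, x -113 to +65 mm; steel bed top at z = 50 mm, x -110 to +65. Side guides 55 mm apart, 12 mm high, x -85 to +25. Columns 26 mm thick at y = +-80 mm. Crosshead 60 (x) x 200 (y) mm, z 150 to 190 mm.
- stop (a point): Centre of the face of the end stop, an upright steel plate 90 mm wide and 36 mm high across the bed, at x = +30 mm in the press's frame.
- boss (a point): On the spindle axis, underside of the crosshead's boss, 138 mm above the bench. Below it hangs the square steel foot (44 x 44 x 10 mm) on a screw spindle that does not turn. The foot's height is not reported and differs between set-ups: it touches the block after 60 to 365 degrees of winding. The foot is sprung: about 70 N within 10 degrees of touching, then 0.75 N more per degree.
- hub (a point): On the wheel's axis, top of its hub, 227 mm above the bench; the 20 mm thick spindle stands up through it, at most to 270 mm above the bench.
- pointer (a point): Tip of the fixed steel pointer behind the wheel, against its rim: x = +73 mm in the press's frame, 208 mm above the bench. The bracket's top is at 212 mm.
- wheel (a joint): Rim reading at the pointer, rad: grows clockwise seen from above, which lowers the foot 20 mm a turn; starts -1 to 1; at 0 the handle is at the pointer. Disc 140 mm across, z 200 to 216 mm, lines every 10 degrees, long each quarter. Friction 0.6 N m (11 N at the handle) holds it where left; when the foot takes hold the handle needs 4 N more within 10 degrees, then 3.5 N more per quarter turn.
- handle_mid (a point): Middle of the black, upright, freely revolving crank handle on the wheel, 22 mm in diameter, 62 mm long, from 222 to 284 mm above the bench. This point is 257 mm above the bench and 56 mm from the wheel's axis, and goes round with the wheel.
- rail: Loose wooden rail, 165 x 50 x 22 mm, with a wooden block 60 x 50 x 22 mm glued on top of its far end, flush with that end; about 0.16 kg. Origin: middle of the rail's underside, x towards the block. Lies on the bed between the guides (2.5 mm play a side), front end sticking out, 20 to 40 mm short of home. Home: far end against the stop, origin at x = -52.5 mm in the press's frame.
- rail_front (a point): Centre of the rail's front end face (50 mm wide, 22 mm high), the face to push on; 11 mm above the bed, 61 mm above the bench. At home it is at x = -135 mm in the press's frame.
- glue: Bystander: closed white bottle of 56 mm diameter, 150 mm high; origin at the centre of its foot.
- square: Bystander: try square lying flat, wooden stock 100 mm long and 16 mm high, steel blade 130 mm long pointing along its x; origin under the stock.
- offcut_a: Bystander: wooden offcut 90 x 40 x 20 mm lying flat; origin at the centre of its underside.
- offcut_b: Bystander: another such offcut.
Mind the look-alikes: they are no part of the job. What is shaped like the rail but orange or pink is not meant.

How it is judged:
On the way, in this order (a step that is already met when the one before it is completed fails the run):
1. the rail is pushed home against the end stop (within 3 mm) (x of rail_front in the frame of press above -0.138 m), for 0.2 s.
2. the foot has been wound down and has taken hold of the block (contact force between press and rail above 80 N), for 0.2 s.
At the end, for the whole second after the job is handed in: The rail is home (within 3 mm of the stop) and clamped a quarter turn past touch, give or take about 25 degrees: the foot holds it with 115 to 155 N (foot and bed, which both press on it, together 232 to 312 N); wheel at rest (x of rail_front in the frame of press above -0.138 m and contact force between press and rail between 232 and 312 N and velocity of joint wheel between -0.05 and 0.05 rad/s).
It fails at once if the foot is screwed down far too hard and starves the glue joint (foot and bed together) (contact force between press and rail above 380 N).
It fails at once if the rail is pushed roughly (contact force between the fingers and rail above 35 N).
It fails at once if a bystander is shifted by more than 30 mm (distance of any of glue, square, offcut_a, offcut_b from where it was at the start of the episode above 0.03 m).
It also fails if it takes over 70 s, if anything falls off the work surface, if the arm or the gripper's body presses on something with over 40 N, if the wrist force passes 120 N, or if a joint passes its speed limit or range.

## Working session

There is one attempt and no reset: what is moved stays moved. The work goes in short steps, each a Python script; the robot and the scene stay as the last script left them, time stands still between calls to the robot, and variables do not carry over. Pictures are saved under pics/ and viewed, and the job is handed in when it is done.

```bash
ls; mkdir -p pics; python3 - <<'E'
from station import env, effector, solver, viewer, workorder, search_frame, tip_of
import cv2, numpy as np
for c in ["scene","side","wrist"]:
    p,d=viewer.read_camera(c); cv2.imwrite(f"pics/{c}0.png",p[:,:,::-1]); np.save(f"pics/{c}0d.npy",d)
    i=viewer.camera_info(c); print(c,{k:np.round(v,3).tolist() if not isinstance(v,str) else v for k,v in i.items()})
    for n in ["press","rail","rail_front","boss","hub","stop","pointer","handle_mid","wheel","glue","square","offcut_a"]:
        print(n,[(np.round(r['at'],3).tolist(),round(r['score'],2)) for r in tip_of(c,n)[:3]])
s=env.sense(); print(s)
E
```

```text
pics
scene {'intrinsics': [[458.35, 0.0, 279.328], [0.0, 458.35, 199.693], [0.0, 0.0, 1.0]], 'eye': [1.366, -0.39, 0.986], 'rotation': [[0.369, -0.607, 0.704], [0.929, 0.222, -0.295], [0.023, 0.763, 0.646]]}
press [([0.649, -0.054, -0.002], 0.65), ([0.626, 0.334, -0.006], 0.53)]
rail [([0.24, -0.353, 0.0], 0.95), ([0.4, 0.09, 0.004], 0.64), ([0.688, 0.171, 0.005], 0.59)]
rail_front [([0.614, 0.204, 0.006], 0.83), ([0.475, -0.062, 0.062], 0.77), ([0.241, -0.147, 0.009], 0.68)]
boss [([0.651, -0.051, 0.137], 0.76)]
hub [([0.648, -0.051, 0.14], 0.71), ([0.656, -0.055, 0.225], 0.68)]
stop [([0.678, -0.053, 0.069], 0.9), ([0.649, -0.051, 0.14], 0.58)]
pointer [([0.722, -0.047, 0.206], 0.97), ([0.678, -0.051, 0.069], 0.37)]
handle_mid [([0.703, -0.044, 0.254], 0.58)]Traceback (most recent call last):
  File "<stdin>", line 7, in <module>
ValueError: it knows: boss, glue, handle_mid, hub, offcut, pointer, press, rail, rail_front, square, stop
```

```bash
python3 - <<'E'
from station import env, effector, solver, viewer, workorder, search_frame, tip_of
import cv2, numpy as np
for c in ["side","wrist"]:
    p,d=viewer.read_camera(c); cv2.imwrite(f"pics/{c}0.png",p[:,:,::-1]); np.save(f"pics/{c}0d.npy",d)
    i=viewer.camera_info(c); print(c,{k:np.round(v,3).tolist() if not isinstance(v,str) else v for k,v in i.items()})
    if c=="wrist": continue
    for n in ["press","rail","rail_front","boss","hub","stop","pointer","handle_mid","glue","square","offcut"]:
        print(n,[(np.round(r['at'],3).tolist(),round(r['score'],2)) for r in tip_of(c,n)[:3]])
s=env.sense(); print(s)
E
```

```text
side {'intrinsics': [[536.15, 0.0, 273.111], [0.0, 536.15, 214.578], [0.0, 0.0, 1.0]], 'eye': [-0.111, 1.09, 0.97], 'rotation': [[-0.868, 0.282, -0.41], [-0.497, -0.467, 0.731], [0.015, 0.838, 0.545]]}
press [([0.647, -0.055, 0.001], 0.95)]
rail [([0.396, 0.089, 0.001], 0.9), ([0.247, -0.353, -0.001], 0.8), ([0.69, 0.172, -0.004], 0.76)]
rail_front [([0.24, -0.144, 0.01], 0.97), ([0.323, 0.124, 0.007], 0.72), ([0.611, 0.205, 0.01], 0.69)]
boss [([0.652, -0.054, 0.14], 0.85), ([0.477, -0.062, 0.06], 0.3)]
hub [([0.65, -0.053, 0.222], 0.78)]
stop [([0.678, -0.05, 0.064], 0.87)]
pointer [([0.719, -0.048, 0.209], 0.57)]
handle_mid [([0.701, -0.048, 0.256], 0.67), ([0.646, -0.056, 0.004], 0.59)]
glue [([0.63, 0.337, 0.003], 0.7)]
square [([0.411, 0.316, -0.001], 0.77)]
offcut [([0.65, -0.357, -0.002], 0.84), ([0.443, -0.29, 0.001], 0.61)]
wrist {'intrinsics': [[370.748, 0.0, 271.487], [0.0, 370.748, 212.663], [0.0, 0.0, 1.0]], 'T_tool_cam': [[-0.001, -0.972, -0.235, -0.066], [0.001, 0.235, -0.972, -0.17], [1.0, -0.001, 0.0, -0.0], [0.0, 0.0, 0.0, 1.0]]}
{'t': 1.1, 'joint_positions': array([ 1.0979745 ,  0.46752003, -0.01162258,  1.60269825,  0.00599334,
        1.07136642, -0.05628737]), 'joint_velocities': array([ 0.00023932, -0.00047269, -0.00050541, -0.00119132,  0.00047534,
       -0.00109943, -0.00051428]), 'tau': array([ 1.39615713e-05, -5.20431054e+01, -1.26475104e-02, -2.44058275e+01,
       -5.67513483e-02,  1.15615633e-02,  5.33543778e-05]), 'ee_pos': array([ 0.27084303, -0.59090216,  0.21458009]), 'tcp_rot': array([[-9.09057414e-01, -8.83106569e-07,  4.16670874e-01],
       [-4.16670874e-01, -4.86543770e-05, -9.09057413e-01],
       [ 2.10756564e-05, -9.99999999e-01,  4.38616574e-05]]), 'wrist_force': array([-0.48596102,  0.26005673,  0.46284507]), 'moment': array([-0.01193028, -0.01014161, -0.01697332]), 'gripper_width': 0.09179182673336478}
```

View pics/scene0.png

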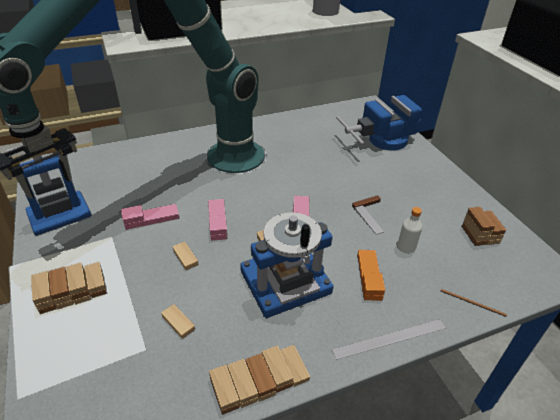

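View pics/side0.png

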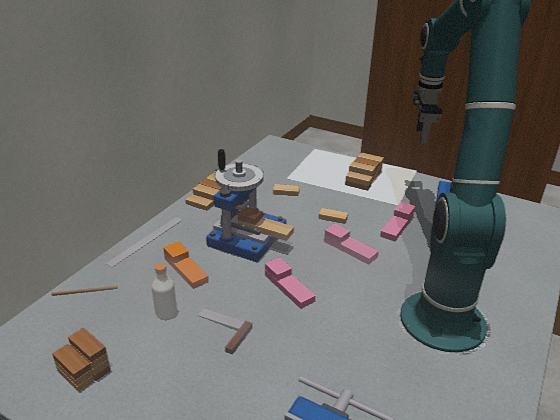

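Candidates for the rail, as scene pixels:
- Pink: (150,215), (218,218) and (301,207).
- Orange: (371,275).
- Plain wood lying in the blue press: about (285,268), front end hidden behind the column at (262,237). In the side view it is at (265,225).

By the description I choose the wooden one in the press. The blue objects at scene (55,190) and (390,122) are not the press. I'll check the choice in a close crop.

```bash
python3 - <<'E'
import cv2, numpy as np
a=cv2.imread("pics/side0.png")[140:265,180:310]; b=cv2.imread("pics/scene0.png")[190:315,225:355]
cv2.imwrite("pics/crop0.png",np.hstack([cv2.resize(x,None,fx=3,fy=3,interpolation=cv2.INTER_CUBIC) for x in (a,b)]))
E
```

```text
(no output)
```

View pics/crop0.png

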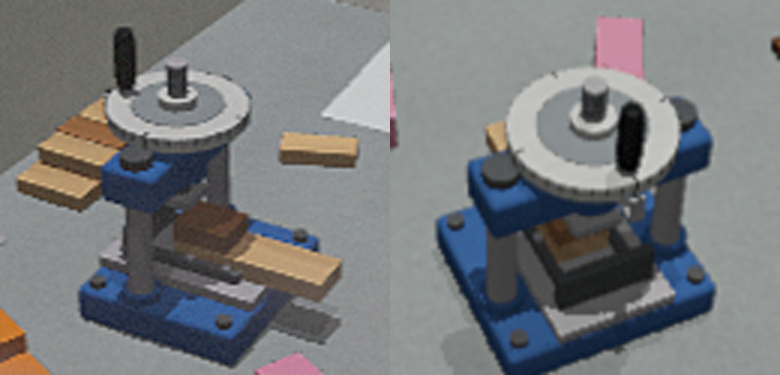

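View pics/wrist0.png

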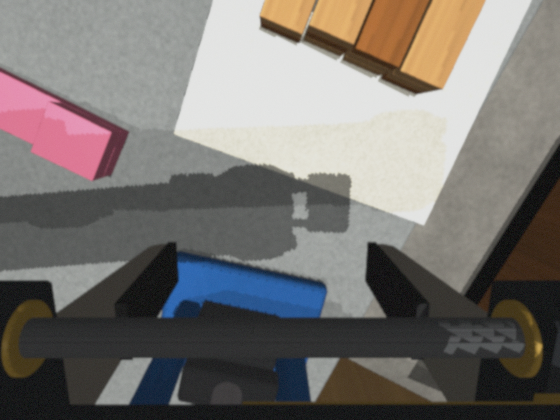

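The crop confirms it: light-wood rail with a darker block, lying in the blue press under the wheel, front end towards the robot (crop about (330,275)). In both views the handle is near the pointer side. Next I move in front of the rail and check from the wrist camera.

```bash
cat > h.py <<'E'
from station import env, effector, solver, viewer, workorder, search_frame, tip_of
import cv2, numpy as np
np.set_printoptions(precision=4,suppress=True)
AX=np.array([0.6505,-0.0535]); YAW=np.radians(3.4)
def P(x,y,z):
    c,s=np.cos(YAW),np.sin(YAW); return np.array([AX[0]+c*x-s*y,AX[1]+s*x+c*y,z])
def inv(p):
    c,s=np.cos(YAW),np.sin(YAW); d=np.asarray(p)[:2]-AX; return np.array([c*d[0]+s*d[1],-s*d[0]+c*d[1],p[2]])
def R(a=0.0):  # jaws along press y when a=0
    t=YAW+a; c,s=np.cos(t),np.sin(t)
    return np.array([[-c,0,s],[-s,0,-c],[0,-1,0]])
def shot(c,n):
    p,d=viewer.read_camera(c); cv2.imwrite(f"pics/{n}.png",p[:,:,::-1]); np.save(f"pics/{n}.npy",d); return p,d
def near(c,n,k=2):
    print(c,n,[(np.round(r['at'],4).tolist(),round(r['score'],2)) for r in tip_of(c,n)[:k]])
E
python3 - <<'E'
from h import *
effector.grasp(10)
env.reach(P(-0.225,0,0.25),R())
shot("wrist","w1")
for n in ["press","rail_front","hub","handle_mid","pointer","boss"]: near("wrist",n)
s=env.sense(); print(s['t'],s['ee_pos'],s['wrist_force'],s['gripper_width'])
E
```

```text
wrist press []
wrist rail_front [([0.481, -0.0644, 0.0615], 0.97), ([0.3228, 0.1226, 0.0126], 0.85)]
wrist hub []
wrist handle_mid []
wrist pointer []
wrist boss []
4.7667 [ 0.4259 -0.067   0.25  ] [ 0.6286 -0.6262 -0.0594] 0.0003121992400643267
```

View pics/w1.png

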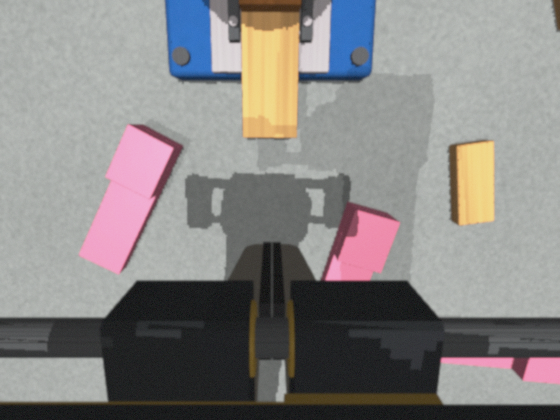

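The wrist view shows the rail's front end at (270,137), sticking out between the guides and roughly vertical in the picture. The base's front edge runs from (172,80) to (374,74). Pink look-alikes lie left and right, clear of the push. I'll refine the press pose from this picture's depth.

```bash
cat >> h.py <<'E'
def deproj(cam,d,u,v,ee=None,rot=None):
    i=viewer.camera_info(cam);K=np.array(i["intrinsics"]);z=d[v,u]
    X=np.stack([(u-K[0,2])/K[0,0]*z,-(v-K[1,2])/K[1,1]*z,-z],-1)
    if cam=="wrist":
        T=np.array(i["T_tool_cam"]); X=X@T[:3,:3].T+T[:3,3]; return X@rot.T+ee
    return X@np.array(i["rotation"]).T+np.array(i["eye"])
E
python3 - <<'E'
from h import *
p=cv2.imread("pics/w1.png");d=np.load("pics/w1.npy");s=env.sense()
b,g,r=[p[:,:,k].astype(int) for k in range(3)]
m=(b>r+60)&(b>g+30)
us=[];vs=[]
for u in list(range(180,240))+list(range(302,362)):
    c=np.where(m[:130,u])[0]
    if len(c): us.append(u);vs.append(c.max()-2)
us=np.array(us);vs=np.array(vs)
X=deproj("wrist",d,us,vs,s['ee_pos'],s['tcp_rot'])
print("base z",np.median(X[:,2]))
ok=abs(X[:,2]-np.median(X[:,2]))<.004
k=np.polyfit(X[ok,1],X[ok,0],1); print("front edge yaw",np.degrees(-np.arctan(k[0])), "x at y=-.06",np.polyval(k,-.06), ok.sum())
# side edges
for v in (40,50,60):
    c=np.where(m[v])[0]; print(deproj("wrist",d,np.array([c.min()+2,c.max()-2]),np.array([v,v]),s['ee_pos'],s['tcp_rot']))
# rail edges: wood
w=(r>g+30)&(g>b+30)
L=[];Rr=[]
for v in range(85,132,2):
    c=np.where(w[v,220:320])[0]+220; L.append((c.min()+1,v));Rr.append((c.max()-1,v))
for e in (L,Rr):
    e=np.array(e);X=deproj("wrist",d,e[:,0],e[:,1],s['ee_pos'],s['tcp_rot']);o=abs(X[:,2]-np.median(X[:,2]))<.004
    k=np.polyfit(X[o,0],X[o,1],1);print("rail edge",np.degrees(np.arctan(k[0])),np.polyval(k,.5),np.median(X[:,2]),o.sum())
E
```

```text
base z 0.036413922933866624
front edge yaw 3.55589690548929 x at y=-.06 0.5376256486475505 118
[[ 0.5623  0.0385  0.0381]
 [ 0.5739 -0.152   0.0375]]
[[ 0.5536  0.0387  0.0375]
 [ 0.565  -0.1529  0.0381]]
[[ 0.5446  0.0377  0.0376]
 [ 0.5561 -0.1531  0.0378]]
rail edge -5.753810206147936 -0.04012908183252165 0.07229890072298117 24
rail edge 2.4706815413714036 -0.08383723641473322 0.07245522181622573 24
```

```bash
sed -i 's/^AX=.*/AX=np.array([0.650,-0.0528]); YAW=np.radians(3.5)/' h.py; python3 - <<'E'
from h import *
env.movel(P(-0.205,0,0.060),R(),rate=0.15)
f0=np.mean([env.sense()['wrist_force'] for _ in range(5)],0)
ex=P(1,0,0)[:2]-AX
x=-0.190; env.movel(P(x,0,0.060),rate=0.04)
log=[]
while x<-0.130:
    x+=0.002; env.movel(P(x,0,0.060),rate=0.015)
    s=env.sense(); f=-(s['wrist_force']-f0)[:2]@ex; log.append((round(x,3),round(inv(s['ee_pos'])[0],4),round(f,2)))
    if f>6: break
for l in log: print(*l)
print(s['t'])
shot("scene","s2")
near("scene","rail_front",3)
E
```

```text
-0.188 -0.188 0.32
-0.186 -0.1859 1.15
-0.184 -0.1839 -0.51
-0.182 -0.1819 0.91
-0.18 -0.18 -0.2
-0.178 -0.1778 1.02
-0.176 -0.1757 -0.33
-0.174 -0.1737 0.68
-0.172 -0.1717 0.04
-0.17 -0.1697 0.64
-0.168 -0.1677 0.69
-0.166 -0.1657 -0.14
-0.164 -0.1637 0.26
-0.162 -0.1617 0.27
-0.16 -0.1597 0.54
-0.158 -0.1577 -0.09
-0.156 -0.1557 0.3
-0.154 -0.1537 0.43
-0.152 -0.1517 0.84
-0.15 -0.1497 0.96
-0.148 -0.1477 1.08
-0.146 -0.1467 2.53
-0.144 -0.1466 7.47
13.2333
scene rail_front [([0.6136, 0.2048, 0.0071], 0.82), ([0.2423, -0.1452, 0.0067], 0.69), ([0.2485, -0.267, 0.012], 0.55)]
```

The force rose sharply at TCP x = -0.1466, where the pad face is about -0.136 and home is -0.135. I'll back off, check in the side view, then go above the wheel.

```bash
python3 - <<'E'
from h import *
env.pause(0.25)
env.movel(P(-0.175,0,0.060),rate=0.1)
env.movel(P(-0.175,0,0.345),rate=0.3)
s=env.sense()
p,d=shot("wrist","w3"); near("wrist","rail_front")
shot("side","d3"); near("side","rail_front",3); near("side","handle_mid"); near("side","hub")
near("scene","handle_mid")
print(env.sense()['t'],s['ee_pos'])
np.savez("pics/w3pose.npz",ee=s['ee_pos'],rot=s['tcp_rot'])
a=cv2.imread("pics/d3.png")[140:265,180:310];cv2.imwrite("pics/crop3.png",np.hstack([cv2.resize(a,(437,420),interpolation=cv2.INTER_CUBIC),cv2.resize(cv2.imread("pics/w3.png"),(360,420))]))
E
```

```text
wrist rail_front [([0.324, 0.1258, 0.0136], 0.91), ([0.612, 0.2019, 0.0122], 0.62)]
side rail_front [([0.5134, -0.0568, 0.0603], 0.9), ([0.3241, 0.1207, 0.0088], 0.87), ([0.6127, 0.2098, 0.0076], 0.8)]
side handle_mid [([0.7033, -0.0478, 0.2538], 0.69)]
side hub [([0.646, -0.0545, 0.2213], 0.94)]
scene handle_mid [([0.704, -0.0426, 0.2558], 0.76)]
15.4917 [ 0.4747 -0.0634  0.3435]
```

View pics/crop3.png

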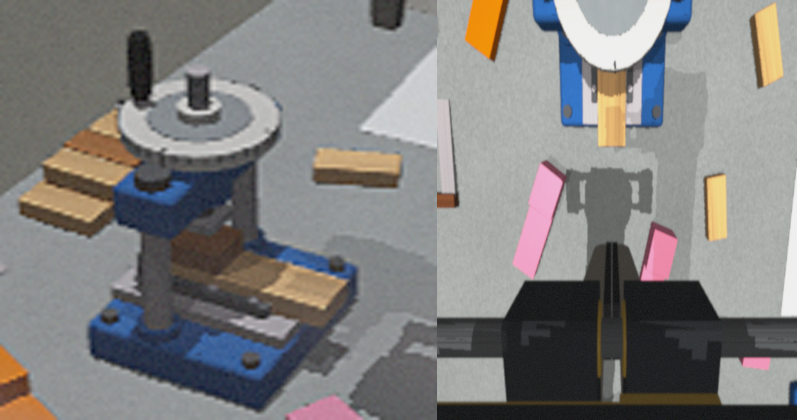

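View pics/w3.png

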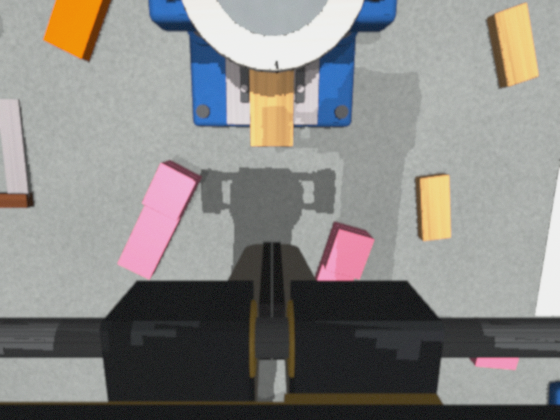

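The crop shows the rail pushed in with the block under the crosshead. In the wrist view its front is at row 147, past the base edge at row 125. The overhang should be 22 mm, so I'll measure it and fit the wheel rim for the axis.

```bash
python3 - <<'E'
from h import *
q=np.load("pics/w3pose.npz");p=cv2.imread("pics/w3.png");d=np.load("pics/w3.npy")
v,u=np.mgrid[0:420,0:560];X=deproj("wrist",d,u.ravel(),v.ravel(),q['ee'],q['rot']).reshape(420,560,3)
# rail front from top surface
m=(abs(X[...,2]-.072)<.004)&(u>245)&(u<300)&(v<160)
c=np.array([inv(x) for x in X[m]]); print("rail front x press",np.percentile(c[:,0],[.5,2]), "y mid",np.percentile(c[:,1],[2,98]))
m=(abs(X[...,2]-.0375)<.003)&(v<140)&(u>190)&(u<360)
c=np.array([inv(x) for x in X[m]]); print("base front x",np.percentile(c[:,0],[.5,2]),np.percentile(c[:,1],[1,99]))
# rim lower edge of wheel
m=(abs(X[...,2]-.216)<.006)&(v<90)
pts=[]
for uu in range(195,355):
    k=np.where(m[:,uu])[0]
    if len(k): pts.append(X[k.max(),uu])
pts=np.array(pts);A=np.c_[2*pts[:,:2],np.ones(len(pts))]
sol=np.linalg.lstsq(A,(pts[:,:2]**2).sum(1),rcond=None)[0];print("rim centre",sol[:2],"r",np.sqrt(sol[2]+sol[:2]@sol[:2]),np.median(pts[:,2]))
from scipy.optimize import least_squares
r=least_squares(lambda a:np.hypot(pts[:,0]-a[0],pts[:,1]-a[1])-.0695,[.65,-.053],loss='soft_l1',f_scale=.001);print("fixed r",r.x)
E
```

```text
rail front x press [-0.1358 -0.1346] y mid [-0.0229  0.0251]
base front x [-0.1133 -0.1121] [-0.0974  0.0979]
rim centre [ 0.6478 -0.0528] r 0.06916158810704459 0.21421125103329286
fixed r [ 0.6482 -0.0528]
```

The rail is home: front at x = -0.1355 (base edge at -0.113 as it should be), clear of the -0.138 limit. The wheel axis fits at about (0.6485, -0.0528). Now I grip the handle.

```bash
sed -i 's/^AX=.*/AX=np.array([0.649,-0.0528]); YAW=np.radians(3.5)/' h.py; python3 - <<'E'
from h import *
effector.release()
H=np.array([0.7035,-0.046])
env.movel([H[0],H[1],0.345],R(),rate=0.3)
s=env.sense();shot("wrist","w4");near("wrist","handle_mid")
env.movel([H[0],H[1],0.238],rate=0.15)
s=env.sense();print(s['t'],s['ee_pos'],s['wrist_force'])
np.save("pics/f0.npy",s['wrist_force'])
effector.grasp(45)
s=env.sense();print(s['t'],s['ee_pos'],s['wrist_force'],s['gripper_width'])
shot("scene","s4")
b=cv2.imread("pics/s4.png")[150:300,205:375];cv2.imwrite("pics/crop4.png",cv2.resize(b,None,fx=4,fy=4,interpolation=cv2.INTER_CUBIC))
E
```

```text
wrist handle_mid [([0.7063, -0.0474, 0.2628], 0.67)]
18.75 [ 0.7041 -0.046   0.2394] [-0.755  -0.2396  0.0201]
19.825 [ 0.7036 -0.0472  0.238 ] [ 0.8041 -3.0107 -1.1785] 0.020550715791374144
```

View pics/crop4.png

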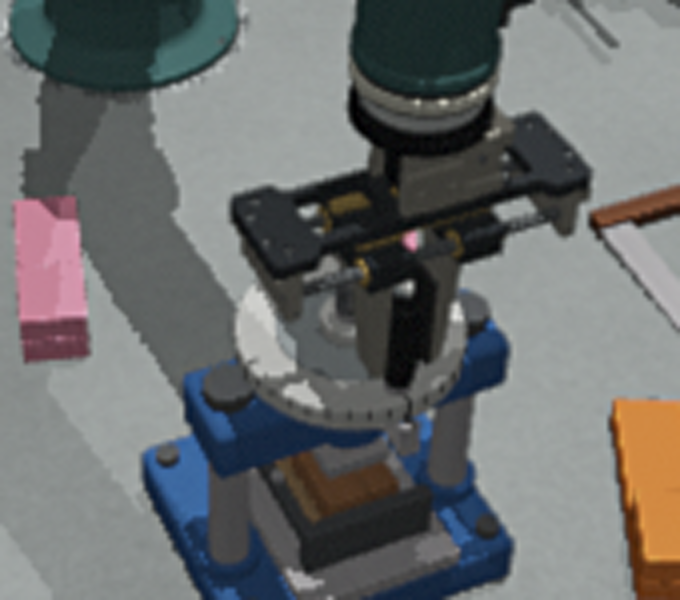

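View pics/w4.png

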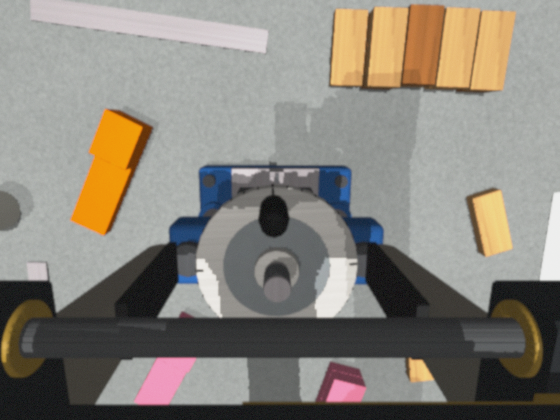

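The handle is gripped between the fingers (crop (405,330), width 20.6 mm) near the pointer. I'll wind 48° first. Touch cannot come before 60°, so this gives the friction baseline.

```bash
cat >> h.py <<'E'
import json,os
def wind(total,step,rate=0.05,stopfn=None):
    st=json.load(open("wind.json"))  # a: commanded angle (rad), c: centre, r, a0
    f0=np.load("pics/f0.npy"); n=int(round(total/step)); out=[]
    for _ in range(n):
        st["a"]-=np.radians(step); a=st["a"]; c=np.array(st["c"])
        env.movel([c[0]+st["r"]*np.cos(a),c[1]+st["r"]*np.sin(a),0.238],rate=rate)
        s=env.sense(); f=-(s['wrist_force']-f0)[:2]  # force on handle
        e=s['ee_pos'][:2]-c; aa=np.arctan2(e[1],e[0]); er=np.array([np.cos(aa),np.sin(aa)]); et=np.array([er[1],-er[0]])
        th=np.degrees(st["a0"]-st["a"]); act=np.degrees((st["a0"]-aa)%(2*np.pi)); act+=360*round((th-act)/360)
        row=(round(th,1),round(act,1),round(float(f@et),2),round(float(f@er),2),round(float(np.hypot(*e))*1e3,1))
        out.append(row); st["log"].append(row); print(*row)
        json.dump(st,open("wind.json","w"))
        if stopfn and stopfn(st["log"]): print("STOP");break
    print("t",s['t'],s['gripper_width'])
    return out
E
python3 - <<'E'
from h import *
s=env.sense();e=s['ee_pos'][:2]-AX;a=float(np.arctan2(e[1],e[0]));print(np.degrees(a),np.hypot(*e))
json.dump(dict(a=a,a0=a,c=AX.tolist(),r=0.0555,log=[]),open("wind.json","w"))
wind(48,6)
E
```

```text
5.878659501241601 0.054868463175608555
6.0 1.3 5.44 1.04 54.9
12.0 5.5 8.18 -0.33 54.9
18.0 11.1 8.44 -1.58 55.0
24.0 17.3 9.15 -2.92 55.0
30.0 23.6 9.42 -3.61 55.0
36.0 30.1 8.64 -4.71 55.1
42.0 36.7 8.46 -4.11 55.3
48.0 43.3 9.43 -5.48 55.3
t 22.0333 0.020788375158288627
```

```bash
python3 - <<'E'
from h import *
def stop(L):
    f=np.array([l[2] for l in L]);r=abs(L[-1][3])
    if r>14: return True
    return len(f)>8 and min(f[-2:])>np.median(f[max(2,len(f)-11):-3])+2.3
wind(180,6,stopfn=stop)
E
```

```text
54.0 49.8 8.38 -5.13 55.5
60.0 56.3 9.04 -4.92 55.6
66.0 62.7 8.95 -4.06 55.8
72.0 69.0 8.56 -4.94 55.9
78.0 75.3 8.52 -5.14 56.0
84.0 81.5 8.46 -3.87 56.2
90.0 87.6 8.0 -4.04 56.3
96.0 93.7 8.78 -2.71 56.4
102.0 99.7 8.52 -2.7 56.6
108.0 105.7 7.75 -2.3 56.6
114.0 111.7 9.36 -2.54 56.7
120.0 117.6 8.63 -2.35 56.8
126.0 123.5 8.08 -1.94 56.9
132.0 129.3 7.21 -1.07 57.0
138.0 135.2 7.71 -1.27 57.0
144.0 141.0 7.41 -1.56 57.1
150.0 146.7 7.83 -1.5 57.1
156.0 152.5 7.84 -1.22 57.1
162.0 158.3 8.68 -2.29 57.1
168.0 164.2 7.89 -2.11 57.1
174.0 170.0 8.46 -2.08 57.1
180.0 175.9 7.59 -2.57 57.0
186.0 181.8 8.34 -3.05 57.0
192.0 187.9 7.39 -4.22 57.0
198.0 194.1 7.67 -4.49 56.9
204.0 200.3 7.86 -4.75 56.8
210.0 206.6 7.74 -5.2 56.7
216.0 212.8 8.18 -4.39 56.6
222.0 219.1 7.67 -3.13 56.5
228.0 225.3 7.7 -2.72 56.4
t 30.0333 0.02107007414855899
```

```bash
python3 - <<'E'
from h import *
def stop(L):
    f=np.array([l[2] for l in L]);r=abs(L[-1][3])
    if r>14: return True
    return min(f[-2:])>np.median(f[max(2,len(f)-14):-3])+2.0
wind(150,6,stopfn=stop)
E
```

```text
234.0 231.4 7.22 -2.76 56.3
240.0 237.5 6.18 -1.2 56.2
246.0 243.6 6.0 -1.65 56.1
252.0 249.6 7.43 -1.23 56.0
258.0 255.6 6.23 -0.09 55.9
264.0 261.6 6.61 0.18 55.7
270.0 267.6 6.29 0.67 55.6
276.0 273.6 6.77 0.54 55.5
282.0 279.2 6.98 1.59 55.4
288.0 284.2 10.68 3.07 55.4
294.0 289.8 9.93 2.74 55.3
STOP
t 32.9667 0.02083832400453583
```

Touch shows at about 278° of winding: the tangential force goes from about 6.7 to 10.3 N within one to two steps. I'll check it in a picture before the quarter turn.

```bash
python3 - <<'E'
from h import *
p,d=shot("side","d5");shot("scene","s5")
a=cv2.imread("pics/d5.png")[140:265,180:310]; b=cv2.imread("pics/s5.png")[190:315,225:355]
cv2.imwrite("pics/crop5.png",np.hstack([cv2.resize(x,None,fx=3,fy=3,interpolation=cv2.INTER_CUBIC) for x in (a,b)]))
st=json.load(open("wind.json"));L=np.array(st["log"]);ph=st["a0"]-np.radians(L[:,1]);r=L[:,4]/1e3
xy=np.c_[r*np.cos(ph),r*np.sin(ph)]
from scipy.optimize import least_squares
q=least_squares(lambda v:np.hypot(*(xy-v[:2]).T)-v[2],[0,0,.056]).x;print(q)
pc=-np.unwrap(np.arctan2(xy[:,1]-q[1],xy[:,0]-q[0]));print(np.degrees(pc-pc[0])[-6:]+L[0,1])
E
```

```text
[-0.001  -0.0005  0.056 ]
[263.1804 269.1505 275.1082 280.6581 285.6035 291.1354]
```

View pics/crop5.png

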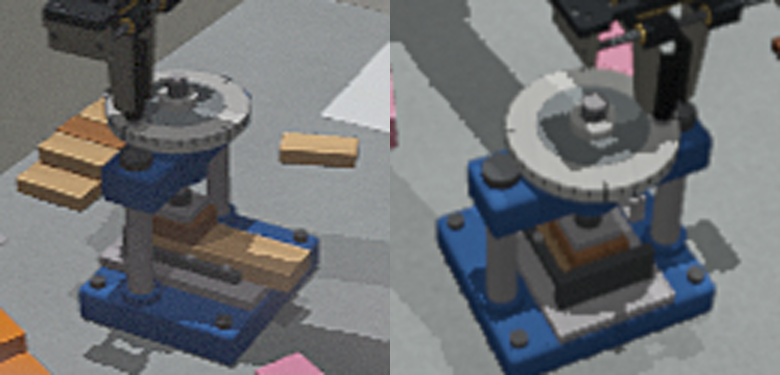

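Both views show the foot resting flat on the block: side crop (185,205), scene crop (590,225). The corrected touch is about 279.5°, so the target is about 369.5° actual.

```bash
python3 - <<'E'
from h import *
st=json.load(open("wind.json")); q=np.array([-0.001,-0.0005]); st["c"]=st["c"]
def stop(L):
    return L[-1][1]>=368.5 or L[-1][2]>20 or abs(L[-1][3])>16
wind(72,6,stopfn=stop)
wind(15,3,rate=.03,stopfn=stop)
env.pause(0.3); s=env.sense(); e=s['ee_pos'][:2]-AX-q
print("corr angle",np.degrees(np.arctan2(e[1],e[0])), s['wrist_force'])
E
```

```text
300.0 295.5 11.67 3.41 55.2
306.0 301.2 11.67 4.87 55.2
312.0 306.8 11.61 4.73 55.1
318.0 312.4 13.02 5.43 55.1
324.0 317.8 12.51 6.22 55.0
330.0 323.2 12.33 5.6 55.0
336.0 328.5 13.78 5.18 55.0
342.0 333.8 13.24 5.89 55.0
348.0 338.9 13.25 5.22 54.9
354.0 344.0 14.92 4.8 55.0
360.0 349.2 15.89 3.02 54.9
366.0 354.5 14.75 1.78 54.9
t 36.2667 0.02077047374742954
369.0 356.5 16.11 0.29 54.9
372.0 359.1 16.56 -0.88 54.9
375.0 361.9 17.39 -2.56 54.9
378.0 364.8 17.09 -2.67 54.9
381.0 367.7 18.94 -4.44 54.9
t 37.5167 0.021409463928176557
corr angle -1.2458570980672852 [ 3.9568 16.7275 -3.2741]
```

Now at about 88° past touch, with no slip (handle radius still 55.9 mm about the fitted centre). I'll relax the arm's wind-up before opening so the release doesn't push the wheel.

```bash
python3 - <<'E'
from h import *
st=json.load(open("wind.json"));c=np.array(st["c"]);q=np.array([-0.001,-0.0005])
for th in (375,371,368):
    a=st["a0"]-np.radians(th)
    env.movel([c[0]+.0552*np.cos(a),c[1]+.0552*np.sin(a),0.238],rate=.03)
    s=env.sense(); e=s['ee_pos'][:2]-AX-q; print(th,np.degrees(np.arctan2(e[1],e[0])),s['wrist_force'])
    if abs(s['wrist_force'][1])<3: break
E
```

```text
375 -1.0827537328110486 [ 1.673   9.0643 -1.3143]
371 -1.0712664029448242 [-0.2817  6.5906 -0.3694]
368 -0.894129552285159 [-0.7071  3.0953  0.4755]
```

```bash
python3 - <<'E'
from h import *
effector.release()
p=env.sense()['ee_pos'];env.movel([p[0],p[1],0.345],rate=0.2)
env.movel([p[0]-.055,p[1],0.40],rate=0.25)
s=env.sense();im,d=shot("wrist","w6");near("wrist","handle_mid");near("wrist","hub");near("wrist","pointer")
shot("scene","s6");near("scene","handle_mid");shot("side","d6");near("side","handle_mid");near("side","rail_front",3)
near("side","glue");near("side","square");near("side","offcut")
print(s['t'],s['wrist_force'])
w=cv2.imread("pics/w6.png");b=cv2.imread("pics/s6.png")[190:315,225:355];a=cv2.imread("pics/d6.png")[140:265,180:310]
cv2.imwrite("pics/crop6.png",np.hstack([cv2.resize(x,None,fx=3,fy=3,interpolation=cv2.INTER_CUBIC) for x in (a,b)]))
E
```

```text
wrist handle_mid [([0.7011, -0.0559, 0.2613], 0.85)]
wrist hub [([0.6459, -0.052, 0.2283], 0.88)]
wrist pointer [([0.7208, -0.0516, 0.2125], 0.7)]
scene handle_mid [([0.7005, -0.0506, 0.2556], 0.7)]
side handle_mid [([0.7057, -0.0531, 0.2549], 0.58)]
side rail_front [([0.612, 0.203, 0.0099], 0.97), ([0.322, 0.1238, 0.0107], 0.95), ([0.5157, -0.0572, 0.0618], 0.87)]
side glue [([0.625, 0.3331, 0.0013], 0.94), ([0.5949, -0.0554, 0.0563], 0.57)]
side square [([0.4096, 0.3168, 0.0004], 0.57)]
side offcut [([0.6514, -0.3571, -0.002], 0.68), ([0.4416, -0.2932, 0.0042], 0.53)]
40.9417 [-0.09   -1.0237 -0.75  ]
```

View pics/crop6.png

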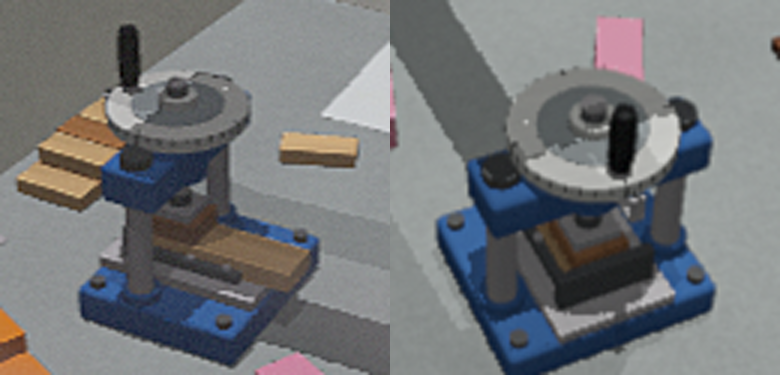

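View pics/w6.png

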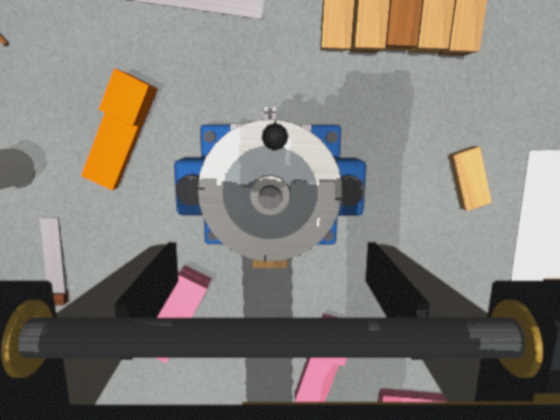

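The wrist view shows the handle at (275,137), just past the pointer at (269,110). The axis is at (269,195), so the wheel stayed where I left it. The foot is on the block, the rail is home, and the bystanders are unmoved. Handing in.

```bash
python3 - <<'E'
from h import *
workorder.finish_job(); print(env.sense()['t'])
E
```

```text
the job is handed in; nothing more can be done
the job is handed in; nothing more can be done
```

The rail is home against the stop and clamped about 87–88° past touch. The wheel is released, and I handed the job in at about 41 s. No verdict is reported.

- **Rail:** I pushed it with the shut fingers and stopped at about 7.5 N. Its front measured x = -0.1355 m from the wrist camera's depth (limit -0.138 m).
- **Clamping:** Winding took about 9–10 N early on and had drifted down to 6–7 N. It then jumped by about 4 N at about 279.5° of winding, which I took as touch. I stopped at about 367°, counted from the hand's position on the wheel circle rather than from the rim lines.
- **Last checks:** After release, the handle sits just past the pointer in the wrist view, agreeing with that count to within a degree or two. The foot rests flat on the block. The side camera found the glue bottle, the square and the offcuts within about 6 mm of their first positions, about the detector's own error.
- **Did not quite agree:** The handle force near the end, up to 19 N, was about 3 N above what the data predict. I put this down to arm and grip effects and went by the angle. The clamping force itself could not be measured directly.

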